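# Offer up a strap-hinge leaf to the jamb leaf and hold the knuckles in line for the pin

## Robot

A 7-joint arm with a two-finger parallel gripper is mounted at the origin on the work surface. World frame = base frame: x ahead of the robot, y to its left, z up, the work surface at z = 0. Lengths are in m, angles in degrees, forces in N, time in s.
With the tool pointing down it reaches from about 0.425 to 0.875 m from the base axis. Payload 4.7 kg.
Tool frame: the origin (TCP) lies between the finger pads; the fingertips stand 22 mm ahead of it and the grasp point (between the pads) lies 3 mm ahead of it (env.tip_reach is the distance from the TCP to the fingertips, in m); z points along the fingers, y is the line along which they close (so a half turn about z gives the same grasp; the last joint's range is limited). The gripper opens to 87 mm and grips with 3 to 60 N. Pads are 19 mm wide; open, the fingers measure 117 mm over their backs; the gripper's body (75 mm by 190 mm) begins 51 mm behind the grasp point.
Start: joints at [-76.026, 18.392, -4.016, 83.108, 1.295, 78.541, -3.26], TCP at [0.148, 0.633, 0.245] pointing down, gripper open.
Joint ranges: [-163.93, 163.93], [-17.29, 119.83], [-79.2, 71.16], [3.27, 140.29], [-89.18, 269.18], [5.43, 117.66], [-154.24, 154.24]. Speed limits (degrees/s): [147.25, 147.25, 180, 180, 180, 180, 180].

## Interface

Orientations are given as [roll, pitch, yaw] about the fixed x, y, z axes, in that order (R = Rz(yaw) Ry(pitch) Rx(roll)).
In Python, from cell import env gives the robot as it stands.
- The arm moves only by the shell command python3 -m creep 'ROWS' [FORCE]. ROWS is JSON, one flat list of numbers, 7 for each row, row after row: the finger opening in mm, from 0 to 87, then the shift along the tool's x, y, z in units of 30 mm (1.0 is 30 mm), then the turn, a rotation vector about the tool's x, y, z in units of 6 degrees (1.0 is 6 degrees). A call has 1 to 12 rows; each row is the pose to reach, as a shift and turn from the pose commanded when the call began, along the tool's axes at that moment; what a row does not reach only later rows make up. A row lasts 1/10 s, in which the tool goes at most 50 mm and 8.59 degrees, less where a joint would pass 70% of its speed; a pose out of reach is approached as far as the arm can. A call with a gripper value outside its range is refused whole. The fingers move at their own pace and stop on an object; FORCE is the grip in N (left out, the last holds). Time passes only in rows, so rows that repeat a pose let the fingers close. It gives the time, the measured TCP pose, the force, the opening and the grip force at its end, in the units of the state.
- env.get_obs(): the state, without advancing time (a new reading comes with each control period).
- env.read_camera(name): name is "scene" or "top"; returns a dict with "color" (420x560x3 uint8, red, green, blue), "depth" (420x560 float32, m along the optical axis (not along the pixel's ray), 0 where there is no reading), "fovy" (degrees; the focal length in pixels is half the picture's height over the tangent of half this angle, whatever the lens; pixels are square), "cx", "cy" (the principal point, pixels), "D" ([k1, k2, p1, p2, k3] as OpenCV has them; the pictures are not rectified), "R" (3x3) and "t" (3): a world point X has camera coordinates R X + t. Camera axes: x right, y down, z forward; pixel columns grow to the right and rows downward; lengths in m; the calibration is good to about 2 mm. A picture is of the moment at which its call begins.
- env.sign_off(): hands the job in; it is judged then, once.
The state is a dict: "time_s": time; "qpos": joint angles; "joint_velocities": joint speeds; "effort": joint torques, N m; "tool_pos": TCP position; "tool_rot": TCP orientation; "force": force on the tool from outside, world axes, zero at the start; "wrist_torque": the same for the moment, N m; "grip_width": finger opening in m; "grasp_force": force on a finger pad.
Only numpy, scipy, OpenCV 4.12 (cv2) and the standard library are available. Lean on these libraries where they do the work, as an engineer would, in place of code of your own. Each camera call takes 0.05 s, during which the arm holds its last target. There are 200 camera calls.

## Task

The hinge knuckles on the jamb block in the vice have just been wire-brushed: first lay the brush flat, bristles up, in the empty long compartment of the tool tray and let go of it. Then pick up the bigger of the two loose strap leaves (the one whose knuckle fills the gap), bring its knuckle in between the two knuckles on the block so that all three pin holes line up, and finish still holding it there in the gripper, without forcing it, so that a workmate could push the pin straight through. Leave everything else where it lies.

Things in the scene. Friction and masses are not known exactly. Their poses are not given: they have to be found in the camera images.
- vise: Fixed blue drill vice (bed 110 x 270 mm) gripping a hardwood jamb block 90 (x) x 110 (y) mm, top 90 mm above the bench; jaws end 22 mm lower. Origin on the bench under the block's centre; x from the block's front face to its back (away from the robot), y along the hinge axis. A hinge leaf is let in flush with the block's top; its two knuckles stand in front of the block. It does not move.
- jamb_gap (a point): Middle of the 35 mm gap between the two fixed knuckles, on their pin axis (y; axes as the vice's): 57 mm in front of the vice's origin, 93 mm above the bench, 12 mm in front of the block's face. Each knuckle: 18 mm outside diameter, 10 mm bore, 16 mm long, at y = 17.5 to 33.5 and -17.5 to -33.5 mm. Inside the gap, above, below and in front of it is free air.
- strap: The strap leaf wanted: steel, 30 mm wide, 6 mm thick, flat on the bench, one end rolled up into a knuckle. Origin at the underside near the centre of mass; x along the strap to the knuckle, y across it, z up. 30 mm wide from the knuckle to x = -40 mm, then 23 mm to the tail at x = -80 mm. 0.23 kg (+-20 %). Starts in one of two places, light strap in the other, knuckle roughly away from the robot.
- strap_hole (a point): Middle of the strap's knuckle on its pin-hole axis (y; axes as the strap's): x = +50, y = 0, z = +9 mm in the strap's frame. The knuckle is 18 mm in outside diameter, 30 mm long (as wide as the strap), bore 10 mm, its lowest line level with the strap's flat underside.
- light_strap: The strap leaf not wanted: same shape but smaller, 20 mm wide, 5 mm thick, knuckle 12 mm in diameter. Origin at the underside near its middle, x to its knuckle (axis at x = +40 mm, tail at -60 mm). Leave it.
- brush: Wire brush 205 x 28 mm, dark wooden back 15 mm thick, lying bristles up (14 mm high, 20 mm wide, over x = +10 to +95 mm); bare handle x = -102 to +8 mm. Origin at the centre of the underside; x along it to the bristle end, y across, z up. Starts flat on the block's top (z = 90 mm), roughly along the hinge axis, about 54 mm behind the front face. 0.11 kg (+-20 %), balance point near x = +11 mm.
- tray: Fixed grey open tool tray 260 (x) x 190 (y) x 22 mm high, walls 4 mm, floor 4 mm thick. Origin at the centre of the underside, x along its long side. The empty compartment is the long wide one on its +y side; the others hold a screwdriver, a mending plate and the hinge pin.
- brush_slot (a point): Centre of the floor of the empty compartment, 252 (x) x 84 (y) mm and 18 mm deep; x along the compartment. The brush may lie in it either way round.
- hinge_pin: Steel hinge pin, 8 mm in diameter, 81 mm long, lying in a short compartment of the tray. Leave it.
- mending_plate: Flat steel plate 95 x 22 x 4 mm in a short compartment of the tray. Leave it.
- screwdriver: Screwdriver 190 mm long lying in the narrow long compartment of the tray. Leave it.
- wrench: Open spanner 160 mm long lying on the bench between the robot and the vice. Leave it.
- grease_jar: Jar 68 mm in diameter, 85 mm high, standing behind the vice. Origin at the centre of its underside. Leave it.
- oil_bottle: Bottle 52 mm in diameter, 140 mm high, standing behind the vice. Origin at the centre of its underside. Leave it.

How it is judged (in metres and radians):
On the way, in this order (a step that is already met when the one before it is completed fails the run):
1. the brush lies flat, bristles up, in the empty long compartment and is let go (x of brush in the frame of brush_slot between -0.026 and 0.026 m and y of brush in the frame of brush_slot between -0.03 and 0.03 m and z of brush in the frame of brush_slot between -0.003 and 0.004 m and angle between the x axis of brush and the x axis of tray, either way round below 0.25 rad and angle between brush's own z axis and vertical below 0.06 rad and contact force between the fingers and brush below 0.1 N), for 0.3 s.
2. the big strap's knuckle is between the block's knuckles, holes in line, held by the gripper (x of strap_hole in the frame of jamb_gap between -0.003 and 0.003 m and y of strap_hole in the frame of jamb_gap between -0.003 and 0.003 m and z of strap_hole in the frame of jamb_gap between -0.003 and 0.003 m and angle between the y axis of strap and the y axis of vise, either way round below 0.08 rad and contact force between the fingers and strap above 2 N and contact force between strap and vise below 5 N and linear speed of strap below 0.02 m/s), for 0.3 s.
At the end, for the whole second after the job is handed in: Big strap still in the gripper (over 2 N), its hole centre within 3 mm each way of the gap centre, axes within 0.08 rad (any hinge angle), still, under 5 N on vice, block or leaf; brush flat, bristles up, released in the long wide compartment (all of step 1 and all of step 2); the arm keeps its last pose, push and grip.
It fails at once if a bystander (light strap, pin, plate, screwdriver, spanner, jar, bottle) is shifted by more than 30 mm (distance of any of light_strap, hinge_pin, mending_plate, screwdriver, wrench, grease_jar, oil_bottle from where it was at the start of the episode above 0.03 m).
It fails at once if the strap is forced against the vice, block or fixed leaf with more than 30 N (contact force between strap and vise above 30 N).
It also fails if it takes over 54 s, if anything falls off the work surface, if the arm or the gripper's body presses on something with over 40 N, if the wrist force passes 120 N, or if a joint passes its speed limit or range.

## Working session

There is one attempt and no reset: what is moved stays moved. The work goes in short steps, Python scripts to look and compute and a shell command to move; the robot and the scene stay as the last step left them, time stands still between calls to the robot, and variables do not carry over. Pictures are saved under pics/ and viewed, at most 10 in all, crops included, and the job is handed in when it is done.

```bash
ls; mkdir -p pics
cat > h.py <<'E'
import numpy as np, cv2
from cell import env
def cam(n):
    c=env.read_camera(n); h=c["color"].shape[0]
    f=h/2/np.tan(np.radians(c["fovy"])/2)
    c["K"]=np.array([[f,0,c["cx"]],[0,f,c["cy"]],[0,0,1.]]); c["D"]=np.array(c["D"],float)
    c["R"]=np.array(c["R"]);c["t"]=np.array(c["t"]).ravel(); return c
def rays(c,uv):
    p=cv2.undistortPoints(np.array(uv,float).reshape(-1,1,2),c["K"],c["D"]).reshape(-1,2)
    return np.c_[p,np.ones(len(p))]
def plane(c,uv,z):
    d=rays(c,uv)@c["R"]; o=-c["R"].T@c["t"]
    return o+d*((z-o[2])/d[:,2])[:,None]
def cloud(c):
    h,w=c["depth"].shape; v,u=np.mgrid[:h,:w]
    r=rays(c,np.c_[u.ravel(),v.ravel()])*c["depth"].reshape(-1,1)
    return ((r-c["t"])@c["R"]).reshape(h,w,3)
def proj(c,X):
    return cv2.projectPoints(np.array(X,float).reshape(-1,3),cv2.Rodrigues(c["R"])[0],c["t"],c["K"],c["D"])[0].reshape(-1,2)
def save(c,n,box=None,s=1):
    im=c["color"][:,:,::-1]
    if box: im=im[box[1]:box[3],box[0]:box[2]]
    cv2.imwrite("pics/"+n,cv2.resize(im,None,fx=s,fy=s,interpolation=cv2.INTER_CUBIC))
E
python3 - <<'E'
from h import *
for n in("scene","top"):
    c=cam(n); save(c,n+"0.png",s=1.4); print(n,c["fovy"],c["D"],-c["R"].T@c["t"],c["R"][2])
    np.savez("pics/"+n+".npz",**c)
o=env.get_obs();print(o)
E
```

```text
pics
scene 53.70788137190315 [0.00497556 0.         0.         0.         0.        ] [1.47788968 0.12293589 0.97070146] [-0.70899422 -0.12201456 -0.69457876]
top 44.07927264443451 [-0.02709426  0.          0.          0.          0.        ] [ 0.43125236 -0.03227814  1.30892874] [ 0.12002644 -0.0150269  -0.99265696]
{'time_s': 0.1, 'qpos': array([-76.02630117,  18.43703073,  -4.01489063,  83.16746345,
         1.29566965,  78.53948966,  -3.26152653]), 'joint_velocities': array([ 0.07412313, -0.04944967,  0.01917112, -0.0070736 ,  0.03206802,
       -0.06077755, -0.04834986]), 'effort': array([ 4.54322344e-05, -4.92564583e+01, -4.05771509e-01, -3.13401818e+01,
       -6.41402858e-02,  3.93589691e-02,  5.89125420e-05]), 'tool_pos': array([0.14800533, 0.63246749, 0.24354954]), 'tool_rot': array([-1.79901280e+02,  6.18922257e-03,  1.66833890e+02]), 'force': array([ 0.65979576,  0.08125893, -0.96135108]), 'wrist_torque': array([-0.00785815,  0.01320384,  0.00906163]), 'grasp_force': 0.0, 'grip_width': 0.08696837673301347}
```

View pics/top0.png

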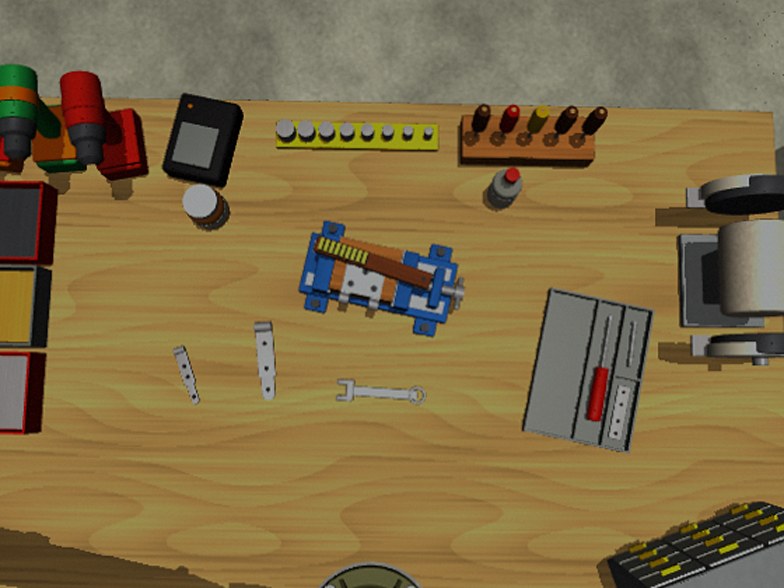

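View pics/scene0.png

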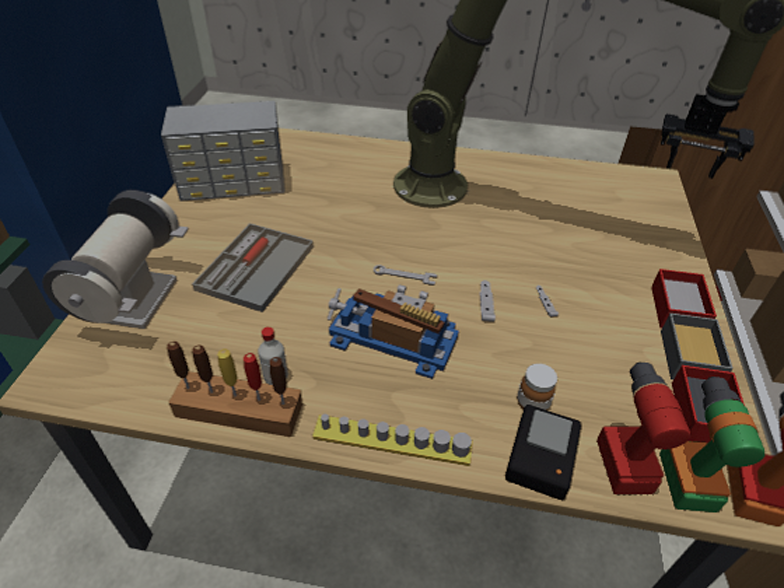

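The top view shows the big strap at about (265,360), the light one at (187,375), and the vice at (375,280). The brush runs from its bristles at (320,245) to the handle end at (430,283). The tray's empty compartment is at about (565,365). All of these are in 1.4x pixels. Next I'll measure them.

```bash
python3 - <<'E'
from h import *
for n in("top","scene"):
    c=dict(np.load(f"pics/{n}.npz")); P=cloud(c); im=c["color"]; hsv=cv2.cvtColor(im,cv2.COLOR_RGB2HSV)
    H,S,V=[hsv[...,i] for i in range(3)]
    roi=(P[...,0]>.3)&(P[...,0]<.85)&(abs(P[...,1])<.45)&(P[...,2]<.2)&(c["depth"]>0)
    bench=roi&(abs(P[...,2])<.01); print(n,"bench z",np.median(P[...,2][bench]))
    g=(roi&(S<70)&(V>60)).astype(np.uint8)
    k,L,st,ce=cv2.connectedComponentsWithStats(g)
    for i in range(1,k):
        if st[i,4]>60:
            q=np.argwhere(L==i)[:,::-1]; X=plane(c,q,.004)[:,:2].astype(np.float32)
            print("gray",st[i],cv2.minAreaRect(X),"z",np.percentile(P[...,2][L==i],[10,50,90]).round(4))
    # brush by height & colour
    b=roi&(P[...,2]>.099)&(P[...,2]<.13)
    k,L,st,ce=cv2.connectedComponentsWithStats(b.astype(np.uint8))
    for i in range(1,k):
        if st[i,4]>100:
            print("high",st[i],cv2.minAreaRect(P[L==i][:,:2].astype(np.float32)),np.percentile(P[...,2][L==i],[10,50,90]).round(4))
    for nm,m in(("bluevise",roi&(H>100)&(H<125)&(S>120)),("yellow",roi&(H>20)&(H<32)&(S>150)&(P[...,2]>.1)&(P[...,2]<.13)),("blocktop",roi&(abs(P[...,2]-.09)<.004))):
        if m.sum()>10: print(nm,m.sum(),cv2.minAreaRect(P[m][:,:2].astype(np.float32)),P[m].mean(0))
E
python3 - <<'E'
from h import *
c=dict(np.load("pics/top.npz")); save(c,"crop1.png",(205,150,340,245),5.8)
E
```

```text
top bench z 0.0003184993814963777
gray [123  99  31  21 494] ((0.8475214242935181, 0.3415904641151428), (0.07099852710962296, 0.053142279386520386), 79.19619750976562) z [0.0586 0.0617 0.0651]
gray [351 121  22  20 221] ((0.7953572273254395, -0.23870748281478882), (0.05291156470775604, 0.045840129256248474), 59.28301239013672) z [0.0881 0.0968 0.1066]
gray [130 131  25  25 473] ((0.752564013004303, 0.3254227042198181), (0.061927150934934616, 0.06145862862467766), 46.44009780883789) z [0.0811 0.0845 0.0874]
gray [297 187  15   9  73] ((0.6364560127258301, -0.09168259799480438), (0.03382420912384987, 0.013859049417078495), 72.42098999023438) z [0.0231 0.0257 0.0289]
gray [242 188  33  34 626] ((0.5993651151657104, 0.02446899749338627), (0.07304418087005615, 0.07170871645212173), 78.43760681152344) z [0.0869 0.0907 0.0995]
gray [315 198  17  23 162] ((0.5943350195884705, -0.14885246753692627), (0.04748772084712982, 0.04601437598466873), 39.86498260498047) z [0.0361 0.0546 0.0631]
gray [ 374  205   75  119 5639] ((0.4572083353996277, -0.38706985116004944), (0.18979209661483765, 0.2631416
[... 3377 characters left out ...]
94, 0.15961377322673798), 89.95413208007812) z [-0.7545 -0.7492 -0.7438]
high [252 206  66  31 609] ((0.6298996210098267, 0.005265079438686371), (0.20613440871238708, 0.03321722149848938), 71.48973846435547) [0.1024 0.1063 0.1192]
high [187 239  13  13 109] ((0.7786145210266113, -0.2205570489168167), (0.025743305683135986, 0.035004206001758575), 32.979461669921875) [0.1002 0.1075 0.125 ]
bluevise 1448 ((0.6835722923278809, 0.15506719052791595), (0.6253504157066345, 0.20764100551605225), 66.68647766113281) [0.65228646 0.00931845 0.0332434 ]
blocktop 665 ((0.6660829186439514, 0.03706267476081848), (0.22971919178962708, 0.5826167464256287), 3.9978160858154297) [0.65533116 0.04371889 0.08998166]
```

View pics/crop1.png

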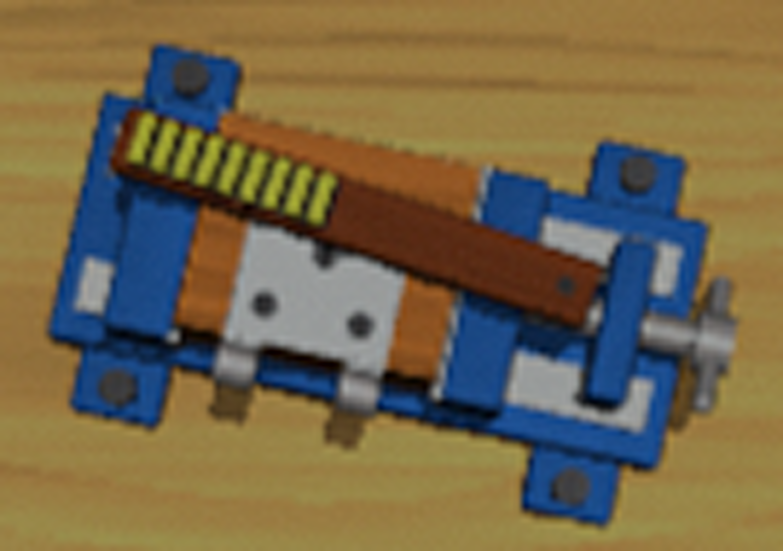

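The crop shows the block with its two bright front knuckles at about (235,365) and (358,385), with the brush lying behind them, bristles to the left (+y). Now I'll measure the tray, knuckles and strap precisely.

```bash
cat > meas.py <<'E'
from h import *
from scipy.ndimage import label
def knuckles(c,P):
    hsv=cv2.cvtColor(c["color"],cv2.COLOR_RGB2HSV)
    m=(P[...,2]>.0955)&(P[...,2]<.104)&(hsv[...,1]<80)&(P[...,0]>.5)&(P[...,0]<.62)&(abs(P[...,1]-.02)<.07)
    L,k=label(m,np.ones((3,3))); return [(int((L==i).sum()),P[L==i].mean(0).round(4),P[L==i].max(0).round(4)) for i in range(1,k+1) if (L==i).sum()>4]
def strap(c,P):
    hsv=cv2.cvtColor(c["color"],cv2.COLOR_RGB2HSV)
    m=(P[...,0]>.36)&(P[...,0]<.56)&(abs(P[...,1]-.19)<.05)&(hsv[...,1]<70)&(hsv[...,2]>60)&(P[...,2]<.03)
    Q=P[m]; r=cv2.minAreaRect(Q[:,:2].astype(np.float32)); kn=Q[Q[:,2]>.014]
    return r,kn.mean(0),kn[:,2].max()
def tray(c,P):
    m=(P[...,0]>.3)&(P[...,0]<.65)&(P[...,1]<-.25)&(P[...,1]>-.53)&(P[...,2]>.017)&(P[...,2]<.026)
    L,k=label(m,np.ones((3,3))); i=np.argmax(np.bincount(L.ravel())[1:])+1
    return cv2.minAreaRect(P[L==i][:,:2].astype(np.float32))
E
python3 - <<'E'
from meas import *
for n in("top","scene"):
    c=dict(np.load(f"pics/{n}.npz")); P=cloud(c)
    print(n,"kn",*knuckles(c,P),sep="\n "); print("strap",strap(c,P)); print("tray",tray(c,P))
    Q=P[(abs(P[...,2]-.09)<.003)&(P[...,0]>.53)&(P[...,0]<.7)&(P[...,1]>-.07)&(P[...,1]<.1)]
    print("block",cv2.minAreaRect(Q[:,:2].astype(np.float32)))
E
```

```text
top
 kn
 (44, array([0.5672, 0.0496, 0.1   ]), array([0.5761, 0.0575, 0.1032]))
 (41, array([ 5.568e-01, -1.000e-04,  1.000e-01]), array([0.5651, 0.0081, 0.1035]))
strap (((0.4635382294654846, 0.1928705871105194), (0.1396416425704956, 0.03201848641037941), 6.11678409576416), array([0.52209794, 0.19830128, 0.01755103]), np.float64(0.02439845822449386))
tray ((0.4610864520072937, -0.36217448115348816), (0.14599232375621796, 0.25934457778930664), 78.0453109741211)
block ((0.60845947265625, 0.017697669565677643), (0.14718632400035858, 0.11059486865997314), 78.25743103027344)
scene
 kn
 (23, array([0.5601, 0.0029, 0.0993]), array([0.5677, 0.0111, 0.1039]))
 (25, array([0.5706, 0.0533, 0.0997]), array([0.5767, 0.0616, 0.1032]))
strap (((0.4614827334880829, 0.196249321103096), (0.14380799233913422, 0.032603636384010315), 7.265864372253418), array([0.52528829, 0.20289026, 0.01719253]), np.float64(0.021354764225143198))
tray ((0.4542238116264343, -0.38035163283348083), (0.1957266479730606, 0.26655641198158264), 78.61735534667969)
block ((0.6102107763290405, 0.019361481070518494), (0.16722099483013153, 0.10995234549045563), 77.72452545166016)
```

```bash
cat > go.py <<'E'
import sys,numpy as np
from scipy.spatial.transform import Rotation as Ro
from cell import env
x,y,z,yaw=map(float,sys.argv[1:5]); pit=float(sys.argv[5]) if len(sys.argv)>5 else 0
o=env.get_obs(); R=Ro.from_euler("xyz",o["tool_rot"],degrees=True)
T=Ro.from_euler("xyz",[180,pit,yaw],degrees=True)
print("t",o["time_s"],"shift",(R.inv().apply(np.array([x,y,z])-o["tool_pos"])/.03).round(3),"turn",(np.degrees((R.inv()*T).as_rotvec())/6).round(2),"w",o["grip_width"],"f",o["grasp_force"],"F",np.round(o["force"],1))
E
python3 go.py .6305 .0095 .2 72
```

```text
t 0.1 shift [-20.39  -16.554   1.482] turn [-1.000e-02  1.000e-02  1.581e+01] w 0.08696837673301347 f 0.0 F [ 0.7  0.1 -1. ]
```

```bash
python3 -m creep '[60,-20.39,-16.55,1.48,0,0,15.8, 60,-20.39,-16.55,1.48,0,0,15.8, 60,-20.39,-16.55,1.48,0,0,15.8, 60,-20.39,-16.55,1.48,0,0,15.8, 60,-20.39,-16.55,1.48,0,0,15.8, 60,-20.39,-16.55,1.48,0,0,15.8, 60,-20.39,-16.55,1.48,0,0,15.8, 60,-20.39,-16.55,1.48,0,0,15.8, 60,-20.39,-16.55,1.48,0,0,15.8, 60,-20.39,-16.55,1.48,0,0,15.8, 60,-20.39,-16.55,1.48,0,0,15.8, 60,-20.39,-16.55,1.48,0,0,15.8]' 30; python3 go.py .6305 .0095 .2 72
```

```text
time_s: 1.3
tool_pos: [0.5157, 0.1576, 0.2106]
tool_rot: [-180.0, -0.0, 71.9]
force: [0.0, 0.2, -0.1]
grip_width: 0.0602
grasp_force: 0.0
t 1.3 shift [-3.499  5.174  0.352] turn [-0.   -0.   -0.02] w 0.06016721629689095 f 0.0 F [ 0.   0.2 -0.1]
```

```bash
python3 -m creep '[60,-3.5,5.17,0.35,0,0,0, 60,-3.5,5.17,0.35,0,0,0, 60,-3.5,5.17,0.35,0,0,0, 60,-3.5,5.17,0.35,0,0,0, 60,-3.5,5.17,0.35,0,0,0, 60,-3.5,5.17,0.35,0,0,0, 60,-3.5,5.17,0.35,0,0,0]'; python3 go.py .6305 .0095 .115 72
```

```text
time_s: 2.0
tool_pos: [0.6295, 0.0133, 0.1999]
tool_rot: [-179.9, -0.0, 72.1]
force: [0.6, 0.7, 0.4]
grip_width: 0.0602
grasp_force: 0.0
t 2.0 shift [-0.111  0.073  2.828] turn [-0.01 -0.01  0.02] w 0.06015086400983095 f 0.0 F [0.6 0.7 0.4]
```

```bash
python3 -m creep '[60,-0.1,0.05,1.4,0,0,0, 60,-0.1,0.05,2.0,0,0,0, 60,-0.1,0.05,2.4,0,0,0, 60,-0.1,0.05,2.4,0,0,0]'; python3 go.py .6305 .0095 .115 72
```

```text
time_s: 2.4
tool_pos: [0.6293, 0.0101, 0.1269]
tool_rot: [-179.8, 0.0, 72.2]
force: [-0.4, 0.2, -0.2]
grip_width: 0.0602
grasp_force: 0.0
t 2.4 shift [-0.005  0.045  0.395] turn [-0.03  0.    0.03] w 0.060188011044640326 f 0.0 F [-0.4  0.2 -0.2]
```

```bash
python3 -m creep '[60,0,0.03,0.37,0,0,0, 60,0,0.03,0.37,0,0,0, 20,0,0.03,0.37,0,0,0, 20,0,0.03,0.37,0,0,0, 20,0,0.03,0.37,0,0,0, 20,0,0.03,0.37,0,0,0, 20,0,0.03,0.37,0,0,0, 20,0,0.03,0.37,0,0,0]' 30; python3 go.py .6305 .0095 .115 72
```

```text
time_s: 3.2
tool_pos: [0.6315, 0.0081, 0.1174]
tool_rot: [-180.0, -0.0, 72.0]
force: [0.2, 0.9, 2.1]
grip_width: 0.0274
grasp_force: 30.0
t 3.2 shift [ 0.034 -0.044  0.08 ] turn [-0.   -0.    0.01] w 0.02743431359022919 f 30.00009834766388 F [0.2 0.9 2.1]
```

```bash
python3 -m creep '[20,0,0,-0.5,0,0,0, 20,0,0,-1.5,0,0,0, 20,0,0,-3,0,0,0, 20,0,0,-3.5,0,0,0, 20,0,0,-3.5,0,0,0]'; python3 go.py .471 -.334 .2 -11.5
```

```text
time_s: 3.7
tool_pos: [0.6334, 0.0077, 0.226]
tool_rot: [179.7, -0.2, 72.0]
force: [1.0, -1.8, -0.6]
grip_width: 0.0276
grasp_force: 30.0
t 3.7 shift [-12.508  -1.638   0.821] turn [ 0.03 -0.07 13.92] w 0.027573543847965558 f 29.99978631734848 F [ 1.  -1.8 -0.6]
```

```bash
python3 -m creep '[20,-12.5,-1.64,0.8,0,0,13.92, 20,-12.5,-1.64,0.8,0,0,13.92, 20,-12.5,-1.64,0.8,0,0,13.92, 20,-12.5,-1.64,0.8,0,0,13.92, 20,-12.5,-1.64,0.8,0,0,13.92, 20,-12.5,-1.64,0.8,0,0,13.92, 20,-12.5,-1.64,0.8,0,0,13.92, 20,-12.5,-1.64,0.8,0,0,13.92, 20,-12.5,-1.64,0.8,0,0,13.92, 20,-12.5,-1.64,0.8,0,0,13.92, 20,-12.5,-1.64,0.8,0,0,13.92, 20,-12.5,-1.64,0.8,0,0,13.92]'; python3 go.py .471 -.334 .06 -11.5
python3 - <<'E'
from h import *
c=cam("top"); save(c,"held.png",(340,170,500,340),3.5)
P=cloud(c); o=env.get_obs()["tool_pos"]
m=(P[...,2]>.15)&(P[...,2]<.23)
E
```

```text
time_s: 4.9
tool_pos: [0.4686, -0.3328, 0.197]
tool_rot: [-180.0, 0.1, -11.3]
force: [-1.0, 0.1, -1.1]
grip_width: 0.0278
grasp_force: 30.0
t 4.9 shift [0.094 0.025 4.568] turn [-0.    0.02  0.03] w 0.027828369622478005 f 29.99977469444275 F [-1.   0.1 -1.1]
```

View pics/held.png

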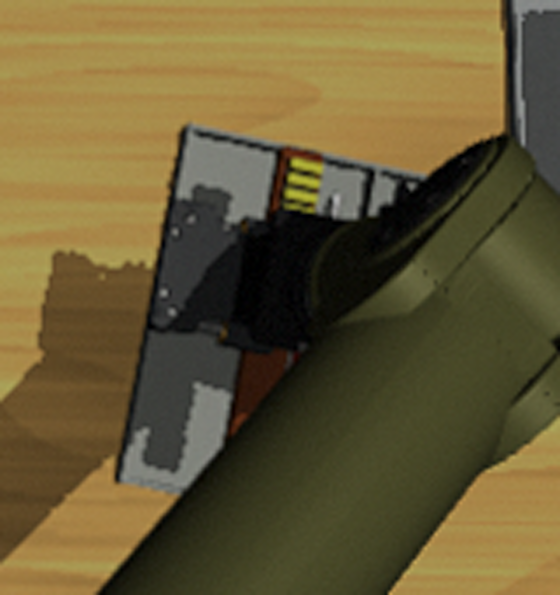

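The brush is held parallel to the tray, and its sideways offset in the picture fits parallax at this height. Lowering it now.

```bash
python3 -m creep '[20,0.08,0.02,1.5,0,0,0, 20,0.08,0.02,3,0,0,0, 20,0.08,0.02,4.3,0,0,0, 20,0.08,0.02,4.7,0,0,0, 20,0.08,0.02,4.9,0,0,0, 20,0.08,0.02,4.9,0,0,0]'; python3 go.py .471 -.334 .0315 -11.5
```

```text
time_s: 5.55
tool_pos: [0.4718, -0.335, 0.0519]
tool_rot: [180.0, -0.1, -11.4]
force: [0.0, 0.1, -1.2]
grip_width: 0.0277
grasp_force: 30.0
t 5.55 shift [-0.033 -0.027  0.68 ] turn [ 0.   -0.01  0.01] w 0.027653533581080823 f 29.999645054340363 F [ 0.   0.1 -1.2]
```

```bash
python3 -m creep '[20,-0.03,-0.03,0.4,0,0,0, 20,-0.03,-0.03,0.55,0,0,0, 20,-0.03,-0.03,0.6,0,0,0, 20,-0.03,-0.03,0.6,0,0,0]'; python3 go.py .471 -.334 .0315 -11.5
```

```text
time_s: 5.95
tool_pos: [0.4707, -0.3334, 0.0333]
tool_rot: [-180.0, -0.0, -11.5]
force: [-0.6, 0.4, -1.0]
grip_width: 0.0276
grasp_force: 30.0
t 5.95 shift [0.013 0.017 0.061] turn [-0. -0.  0.] w 0.027643509726129827 f 29.999652206897736 F [-0.6  0.4 -1. ]
```

```bash
python3 -m creep '[20,0,0,0.07,0,0,0, 20,0,0,0.07,0,0,0, 45,0,0,0.07,0,0,0, 45,0,0,0.07,0,0,0, 45,0,0,0.07,0,0,0, 45,0,0,0.07,0,0,0, 45,0,0,-1,0,0,0, 45,0,0,-2.5,0,0,0, 45,0,0,-5,0,0,0, 45,0,0,-5,0,0,0, 45,0,0,-5,0,0,0]'; python3 go.py .4635 .1945 .15 6.7
```

```text
time_s: 7.05
tool_pos: [0.4725, -0.3353, 0.1875]
tool_rot: [179.9, -0.4, -11.5]
force: [-0.7, 0.7, 1.0]
grip_width: 0.0452
grasp_force: 0.0
t 7.05 shift [ -3.823 -17.247   1.197] turn [ 0.02 -0.07 -3.03] w 0.04521551223172032 f 0.0 F [-0.7  0.7  1. ]
```

```bash
python3 go.py .4729 .1957 .15 6.7; python3 -m creep '[60,-3.52,-17.3,1.2,0,0,-3.03, 60,-3.52,-17.3,1.2,0,0,-3.03, 60,-3.52,-17.3,1.2,0,0,-3.03, 60,-3.52,-17.3,1.2,0,0,-3.03, 60,-3.52,-17.3,1.2,0,0,-3.03, 60,-3.52,-17.3,1.2,0,0,-3.03, 60,-3.52,-17.3,1.2,0,0,-3.03, 60,-3.52,-17.3,1.2,0,0,-3.03, 60,-3.52,-17.3,1.2,0,0,-3.03, 60,-3.52,-17.3,1.2,0,0,-3.03, 60,-3.52,-17.3,1.2,0,0,-3.03, 60,-3.52,-17.3,1.2,0,0,-3.03]'; python3 go.py .4729 .1957 .025 6.7
python3 - <<'E'
from meas import *
from scipy.spatial.transform import Rotation
c=cam("scene"); t=cam("top"); P=cloud(t)
print(tray(t,P))
hsv=cv2.cvtColor(t["color"],cv2.COLOR_RGB2HSV)
m=(P[...,0]>.3)&(P[...,0]<.65)&(P[...,1]<-.2)&(P[...,1]>-.5)&(P[...,2]<.04)&(hsv[...,0]<15)&(hsv[...,1]>90)&(hsv[...,2]<130)
L,k=label(m,np.ones((3,3)));i=np.argmax(np.bincount(L.ravel())[1:])+1
print("brush",cv2.minAreaRect(P[L==i][:,:2].astype(np.float32)),np.percentile(P[L==i][:,2],[5,50,95]))
save(t,"after.png",(120,130,480,340),2.2)
print(knuckles(t,P))
try: print(strap(c,cloud(c)))
except Exception as e: print(e)
E
```

```text
t 7.05 shift [ -3.524 -17.349   1.199] turn [ 0.02 -0.07 -3.03] w 0.04521551223172032 f 0.0 F [-0.7  0.7  1. ]
time_s: 8.25
tool_pos: [0.4684, 0.2015, 0.1455]
tool_rot: [-180.0, 0.1, 7.2]
force: [0.5, -0.2, -0.0]
grip_width: 0.0595
grasp_force: 0.0
t 8.25 shift [0.134 0.211 4.017] turn [-0.    0.02  0.08] w 0.059480978147212225 f 0.0 F [ 0.5 -0.2 -0. ]
((0.4567223787307739, -0.3843305706977844), (0.19092226028442383, 0.2589031159877777), 78.54352569580078)
brush ((0.4681336581707001, -0.33565041422843933), (0.030594229698181152, 0.2052711397409439), 78.36280822753906) [0.01001493 0.01870516 0.02342799]
[(40, array([0.5671, 0.0497, 0.1002]), array([0.5761, 0.0575, 0.1036])), (44, array([5.570e-01, 3.000e-04, 1.002e-01]), array([0.5653, 0.0082, 0.1035]))]
(((0.462033212184906, 0.19542427361011505), (0.1437438577413559, 0.03238600119948387), 8.308489799499512), array([0.52505436, 0.20332845, 0.01682008]), np.float64(0.02024326778442271))
```

View pics/after.png

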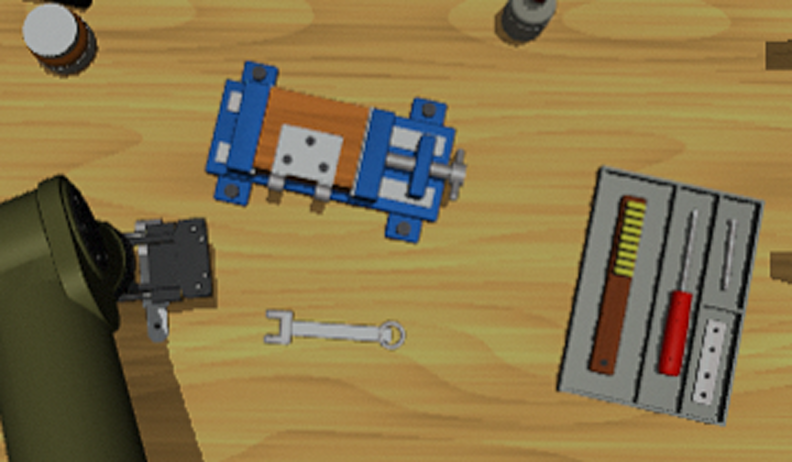

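The brush lies bristles up, centred in the wide compartment (at about (618,285) in the crop). Going down on the strap now.

```bash
python3 -m creep '[60,0.05,0.05,1,0,0,0, 60,0.05,0.05,2,0,0,0, 60,0.05,0.05,3,0,0,0, 60,0.05,0.05,3,0,0,0, 60,0.05,0.05,3,0,0,0]'; python3 go.py .4729 .1957 .026 6.9
```

```text
time_s: 8.85
tool_pos: [0.4722, 0.1932, 0.0573]
tool_rot: [179.9, 0.0, 6.6]
force: [0.6, -0.8, 1.1]
grip_width: 0.0603
grasp_force: 0.0
t 8.85 shift [ 0.035 -0.08   1.044] turn [ 0.01  0.01 -0.06] w 0.06029306617571776 f 0.0 F [ 0.6 -0.8  1.1]
```

```bash
python3 -m creep '[60,0.03,-0.07,0.6,0,0,-0.05, 60,0.03,-0.07,0.95,0,0,-0.05, 60,0.03,-0.07,1.0,0,0,-0.05, 60,0.03,-0.07,1.0,0,0,-0.05]'; python3 go.py .4729 .1957 .0255 6.9
```

```text
time_s: 9.25
tool_pos: [0.4731, 0.1969, 0.0278]
tool_rot: [-180.0, -0.0, 7.0]
force: [1.0, -0.7, -0.2]
grip_width: 0.0602
grasp_force: 0.0
t 9.25 shift [-0.011  0.039  0.077] turn [-0.   -0.01  0.01] w 0.06023174921031354 f 0.0 F [ 1.  -0.7 -0.2]
```

```bash
python3 -m creep '[60,0,0.02,0.11,0,0,0, 60,0,0.02,0.11,0,0,0, 20,0,0.02,0.11,0,0,0, 20,0,0.02,0.11,0,0,0, 20,0,0.02,0.11,0,0,0, 20,0,0.02,0.11,0,0,0, 20,0,0.02,0.11,0,0,0, 20,0,0.02,0.11,0,0,0, 20,0,0.02,0.11,0,0,0]' 50; python3 go.py .4729 .1957 .2 6.9
```

```text
time_s: 10.15
tool_pos: [0.4729, 0.1963, 0.0239]
tool_rot: [180.0, -0.0, 7.0]
force: [-0.1, 0.9, 0.7]
grip_width: 0.0289
grasp_force: 50.0
t 10.15 shift [-1.000e-03  2.000e-02 -5.869e+00] turn [ 0.   -0.    0.01] w 0.028861359241465392 f 49.997329115867615 F [-0.1  0.9  0.7]
```

```bash
python3 -m creep '[20,0,0,-0.3,0,0,0, 20,0,0,-1.2,0,0,0, 20,0,0,-2.5,0,0,0, 20,0,0,-3.8,0,0,0, 20,0,0,-4.3,0,0,0, 20,0,0,-4.3,0,0,0, 20,0,0,-4.3,0,0,0]'; python3 go.py .5148 .0366 .148 -11.8
```

```text
time_s: 10.85
tool_pos: [0.4722, 0.1963, 0.1524]
tool_rot: [-180.0, 0.0, 7.0]
force: [-0.4, -0.2, -3.2]
grip_width: 0.029
grasp_force: 50.0
t 10.85 shift [0.762 5.459 0.145] turn [0.   0.01 3.13] w 0.029031758722602777 f 49.996347427368164 F [-0.4 -0.2 -3.2]
```

```bash
python3 -m creep '[20,0.2,1.2,0.1,0,0,0.7, 20,0.4,2.6,0.1,0,0,1.5, 20,0.6,4,0.1,0,0,2.3, 20,0.76,5,0.15,0,0,2.9, 20,0.76,5.4,0.15,0,0,3.13, 20,0.76,5.4,0.15,0,0,3.13, 20,0.76,5.4,0.15,0,0,3.13, 20,0.76,5.4,0.15,0,0,3.13, 20,0.76,5.4,0.15,0,0,3.13]'; python3 go.py .5148 .0366 .148 -11.8
python3 - <<'E'
from h import *
c=cam("scene"); save(c,"s2.png",(230,160,350,250),6.5); np.savez("pics/s2.npz",**c)
E
```

```text
time_s: 11.75
tool_pos: [0.5148, 0.0402, 0.1482]
tool_rot: [-180.0, 0.0, -11.6]
force: [0.0, 0.4, -2.6]
grip_width: 0.0285
grasp_force: 50.0
t 11.75 shift [0.023 0.119 0.006] turn [-0.    0.    0.03] w 0.028519478700746975 f 49.99642074108124 F [ 0.   0.4 -2.6]
```

View pics/s2.png

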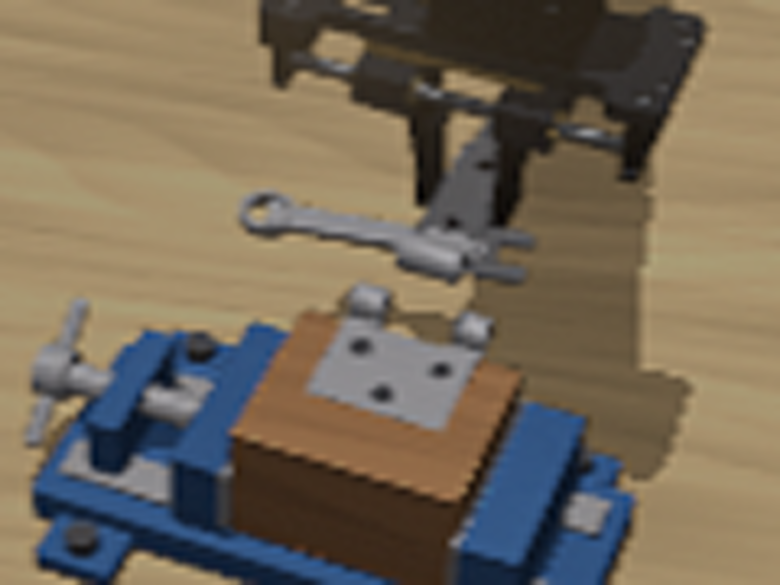

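The scene crop shows the strap held level, its knuckle at about (432,255) above the fixed knuckles at (370,305) and (475,330). Next I'll measure the relative offset in this one camera.

```bash
cat > rel.py <<'E'
from meas import *
from scipy.optimize import least_squares
A=np.radians(-11.8); U=np.array([np.cos(A),np.sin(A),0]); W=np.array([-np.sin(A),np.cos(A),0])
def circ(Q):
    s=least_squares(lambda p:np.hypot(Q[:,0]-p[0],Q[:,2]-p[1])-.009,[Q[:,0].mean(),Q[:,2].max()-.009],loss="soft_l1",f_scale=.002)
    return s.x, np.std(s.fun)
def rel(c,tcp):
    P=cloud(c); hsv=cv2.cvtColor(c["color"],cv2.COLOR_RGB2HSV)
    T=np.stack([P@U,P@W,P[...,2]],-1)
    gray=(hsv[...,1]<80)&(hsv[...,2]>50)
    g0=np.array([.5637,.0264]); gu,gv=U[:2]@g0,W[:2]@g0
    fk=[]
    for s in(1,-1):
        m=gray&(abs(T[...,0]-gu)<.014)&(abs(T[...,1]-gv-s*.0255)<.013)&(T[...,2]>.0945)&(T[...,2]<.106)
        fk.append(T[m])
    tu,tv=U@tcp,W@tcp
    z0=tcp[2]-.0149
    m=gray&(abs(T[...,0]-tu-.05)<.014)&(abs(T[...,1]-tv)<.024)&(T[...,2]>z0+.000)&(T[...,2]<z0+.015)
    S=T[m]; r=[]
    for Q in fk+[S]:
        (u,z),e=circ(Q); r.append((u,np.mean(np.percentile(Q[:,1],[3,97])),z)); print(len(Q),np.round(np.array(r[-1])*1e3,1),"v-range",np.round(np.percentile(Q[:,1],[3,97])*1e3,1),"rms",round(e*1e3,2))
    r=np.array(r); gap=r[:2].mean(0)
    print("knuckle diff",(r[0]-r[1])*1e3,"strap - gap mm (u,v,z)",((r[2]-gap)*1e3).round(1),"tcp uvz",np.round(np.array([tu,tv,tcp[2]])*1e3,1))
    # yaw of strap knuckle: u slope vs v
    a=np.polyfit(S[:,1],S[:,2],1)[0]; b=np.polyfit(S[:,1],S[:,0],1)[0]; print("roll slope",a,"u slope",b)
    return r
E
python3 - <<'E'
from rel import *
o=env.get_obs()["tool_pos"]; c=dict(np.load("pics/s2.npz")); rel(c,o)
t=cam("top"); save(t,"t2.png",(180,170,330,270),5)
try: rel(t,o)
except Exception as e: print(e)
E
```

```text
24 [543.2 169.1  93.1] v-range [161.6 176.6] rms 1.74
25 [543.9 118.2  93.7] v-range [109.7 126.7] rms 1.88
48 [545.1 147.  133.3] v-range [132.8 161.1] rms 2.04
knuckle diff [-0.64885029 50.93152977 -0.55384549] strap - gap mm (u,v,z) [ 1.5  3.3 39.9] tcp uvz [495.9 144.4 148.3]
roll slope 0.029523873983162977 u slope 0.04936580713815562
zero-size array to reduction operation maximum which has no identityrel.py:5: RuntimeWarning: Mean of empty slice.
  s=least_squares(lambda p:np.hypot(Q[:,0]-p[0],Q[:,2]-p[1])-.009,[Q[:,0].mean(),Q[:,2].max()-.009],loss="soft_l1",f_scale=.002)
  ret = ret.dtype.type(ret / rcount)
```

View pics/t2.png

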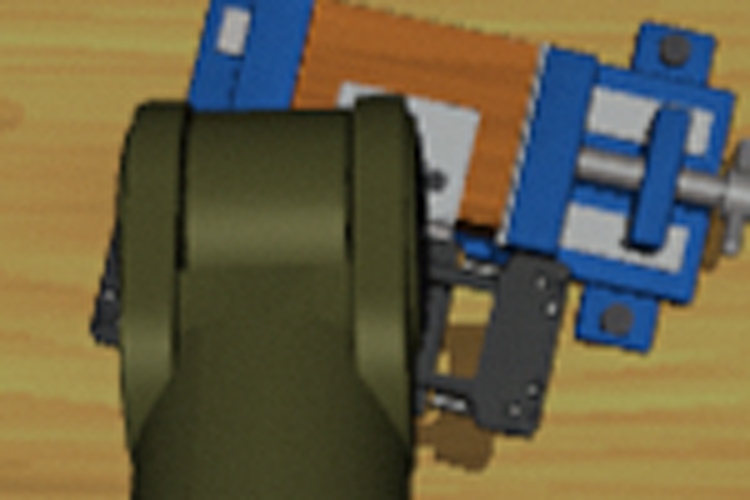

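The top view is blocked by the arm, so I'll rely on the scene camera. I'll correct the offset, lower part way and measure again over several frames.

```bash
python3 -m creep '[20,-0.05,0.11,0.2,0,0,0, 20,-0.05,0.11,0.4,0,0,0, 20,-0.05,0.11,0.6,0,0,0, 20,-0.05,0.11,0.6,0,0,0, 20,-0.05,0.11,0.6,0,0,0, 20,-0.05,0.11,0.6,0,0,0]'
cat > multi.py <<'E'
from rel import *
import io,contextlib
r=[];tc=[]
for i in range(8):
    o=env.get_obs();tc.append(o["tool_pos"]); c=cam("scene")
    with contextlib.redirect_stdout(io.StringIO()) as s: q=rel(c,o["tool_pos"])
    r.append(np.r_[q[2]-q[:2].mean(0),q[2],q[:2].mean(0)])
r=np.array(r)*1e3
print(s.getvalue()); print("mean",r.mean(0).round(2),"sd",r.std(0)[:3].round(2)); tc=np.array(tc); print("tcp",tc.mean(0).round(4),tc.std(0).round(4),env.get_obs()["tool_rot"],env.get_obs()["force"])
E
python3 multi.py
```

```text
time_s: 12.45
tool_pos: [0.5133, 0.0355, 0.1306]
tool_rot: [-180.0, -0.0, -11.8]
force: [0.1, 0.3, -2.2]
grip_width: 0.0288
grasp_force: 50.0
23 [544.1 169.1  93.5] v-range [161.7 176.5] rms 2.0
26 [544.8 117.9  92.8] v-range [110.  125.8] rms 2.0
47 [544.4 141.4 115.7] v-range [127.1 155.7] rms 2.2
knuckle diff [-0.74073424 51.1889584   0.62534796] strap - gap mm (u,v,z) [-0.  -2.1 22.6] tcp uvz [495.  139.7 130.5]
roll slope 0.01633951045715067 u slope 0.004779246923837005

mean [ 7.0000e-02 -1.5400e+00  2.2960e+01  5.4473e+02  1.4208e+02  1.1585e+02
  5.4466e+02  1.4362e+02  9.2890e+01] sd [0.38 0.55 0.53]
tcp [0.5132 0.0355 0.1306] [0.0001 0.     0.    ] [-1.79987588e+02 -9.20085288e-03 -1.17838620e+01] [ 0.59060597  0.49842418 -2.91242649]
```

```bash
python3 -m creep '[20,0,-0.05,0,0,0,0, 20,0,-0.05,0,0,0,0, 20,0,-0.05,0.1,0,0,0, 20,0,-0.05,0.2,0,0,0, 20,0,-0.05,0.3,0,0,0, 20,0,-0.05,0.35,0,0,0, 20,0,-0.05,0.35,0,0,0]'; python3 multi.py
```

```text
time_s: 13.55
tool_pos: [0.5131, 0.0369, 0.1195]
tool_rot: [180.0, 0.0, -11.8]
force: [-0.1, -0.4, -2.7]
grip_width: 0.0289
grasp_force: 50.0
28 [544.1 166.4  93.1] v-range [156.4 176.3] rms 2.04
25 [545.  117.2  92.7] v-range [109.9 124.6] rms 1.41
52 [544.9 143.8 104.4] v-range [129.2 158.3] rms 2.27
knuckle diff [-0.85472453 49.11733151  0.41199054] strap - gap mm (u,v,z) [ 0.4  2.  11.6] tcp uvz [495.  141.2 120. ]
roll slope -0.048810822352968575 u slope -0.027804946883790094

mean [4.9000e-01 9.7000e-01 1.1720e+01 5.4462e+02 1.4295e+02 1.0492e+02
 5.4413e+02 1.4199e+02 9.3190e+01] sd [0.36 0.79 0.57]
tcp [0.5134 0.037  0.1199] [0.0001 0.     0.0002] [-1.79991838e+02 -1.47002900e-02 -1.17817170e+01] [ 0.35909081 -0.05474753 -1.70199304]
```

```bash
python3 -m creep '[20,0,-0.01,0.1,0,0,0, 20,0,-0.01,0.2,0,0,0, 20,0,-0.01,0.3,0,0,0, 20,0,-0.01,0.38,0,0,0, 20,0,-0.01,0.38,0,0,0, 20,0,-0.01,0.38,0,0,0, 20,0,-0.01,0.38,0,0,0, 20,0,-0.01,0.38,0,0,0]'; python3 multi.py
python3 - <<'E'
from h import *
c=cam("scene"); save(c,"s3.png",(260,180,320,225),12)
E
```

```text
time_s: 14.75
tool_pos: [0.5135, 0.0373, 0.1087]
tool_rot: [-180.0, -0.0, -11.8]
force: [0.4, 0.5, -2.8]
grip_width: 0.0287
grasp_force: 50.0
33 [544.2 166.7  92.9] v-range [156.8 176.6] rms 2.46
27 [544.8 117.8  93.3] v-range [110.  125.6] rms 1.81
74 [544.8 141.4  93.4] v-range [118.7 164.1] rms 2.15
knuckle diff [-0.54605171 48.86988433 -0.31404758] strap - gap mm (u,v,z) [ 0.3 -0.8  0.3] tcp uvz [494.9 141.5 108.5]
roll slope -0.01792335531555394 u slope 0.001350527171362055

mean [-1.5000e-01 -7.2000e-01  4.8000e-01  5.4467e+02  1.4120e+02  9.3500e+01
  5.4482e+02  1.4192e+02  9.3020e+01] sd [0.53 0.36 0.26]
tcp [0.5135 0.0373 0.1086] [0. 0. 0.] [-1.79994333e+02 -4.95668731e-03 -1.17836258e+01] [ 0.32857308  0.05180748 -2.89051974]
```

View pics/s3.png

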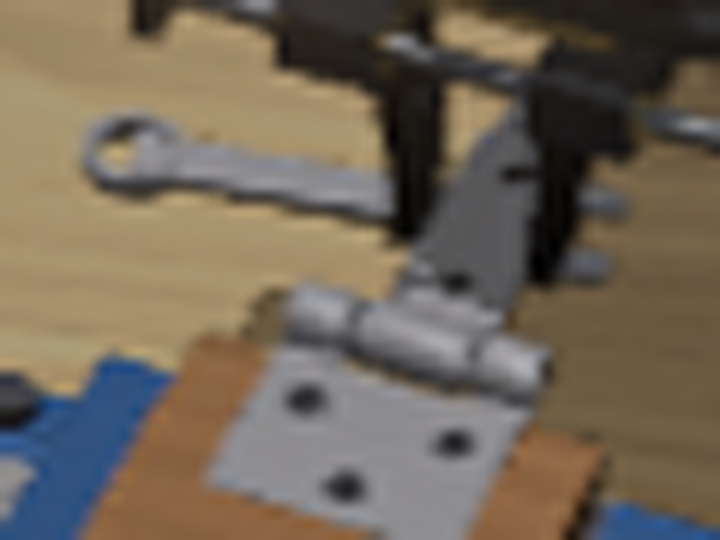

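The picture shows the three knuckles in line, with a small gap on each side (at about (352,322) and (478,358)). The wrist force hasn't changed, so nothing is touching. I'll trim slightly, hold and hand in.

```bash
python3 -m creep '[20,0,0,0.01,0,0,0, 20,0,0,0.01,0,0,0, 20,0,0,0.01,0,0,0, 20,0,0,0.01,0,0,0, 20,0,0,0.01,0,0,0, 20,0,0,0.01,0,0,0]' && python3 -c "
from cell import env
print(env.sign_off())"
```

```text
time_s: 15.8
tool_pos: [0.5134, 0.0373, 0.1082]
tool_rot: [-180.0, -0.0, -11.8]
force: [-0.3, -0.4, -2.9]
grip_width: 0.0288
grasp_force: 50.0
the job is handed in; nothing more can be done
None
```

I handed the job in at 15.8 s: the brush lies bristles up in the empty long compartment, and the big strap's knuckle is held in the gap, measured within about 1 mm of centre with no sign of contact; the sign-off returned no verdict.

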